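Set the tape off the drip tray's rim

ROBOT

A 6-joint arm with a two-finger parallel gripper is mounted at the origin on the work surface. World frame = base frame: x ahead of the robot, y to its left, z up, the work surface at z = 0. Lengths are in m, angles in rad, forces in N, time in s.
With the tool pointing down it reaches from about 0.325 to 0.775 m from the base axis. Payload 5.5 kg.
Tool frame: the origin (TCP) lies between the finger pads; the fingertips stand 8 mm ahead of it and the grasp point (between the pads) lies 11 mm behind it (tcp_to_tips is the distance from the TCP to the fingertips, in m); z points along the fingers, y is the direction in which the jaws open and shut (so a half turn about z gives the same grasp; the last joint's range is limited). The gripper opens to 88 mm and grips with 3 to 60 N. Pads are 20 mm wide; open, the fingers measure 115 mm over their backs; the gripper's body (75 mm by 178 mm) begins 61 mm behind the grasp point.
Start: joints at [-1.357, 0.091, 1.231, -0, 1.82, -0.057], TCP at [0.161, -0.578, 0.231] pointing down, gripper open.
Joint ranges: [-2.87, 2.87], [-0.86, 2.18], [0.17, 2.46], [-1.51, 4.65], [0.06, 2.69], [-2.65, 2.65]. Speed limits (rad/s): [2.57, 2.57, 3.01, 3.14, 3.14, 3.14].

INTERFACE

Orientations are given as a unit quaternion [w, x, y, z].
In Python, from bench import * gives the robot as it stands. Calls block until the motion is done:
- move_to(position, orientation): joint-space move of the TCP to a pose.
- move_l(position, speed=0.15, orientation=None): straight line of the TCP; orientation=None keeps the orientation; speed is the mean speed in m/s.
- movej(angles): joint-space move.
- gripper_open() and close(): open the fingers fully, or close them until they stop; the grip force is fixed at half the most.
- hold(seconds).
- inverse_kinematics(position, orientation): joint angles nearest the present ones, or None.
- state(): the state.
- get_image(name): name is "side" or "top" or "wrist"; returns a dict with "frame" (420x560x3 uint8, blue, green, red), "depth" (420x560 float32, m along the optical axis (not along the pixel's ray), 0 where there is no reading), "camera_matrix" (3x3 intrinsics, pixels), "k1" (the pictures are not rectified: a ray, as slopes to the right and down, at radius r is drawn at 1 + k1 r^2 times it, then the intrinsics apply), "view" (4x4, takes a point from world to camera coordinates). Camera axes: x right, y up, looking along -z (the intrinsics and any distortion apply to the point x, -y, -z); pixel columns grow to the right and rows downward; lengths in m; the calibration is good to about 2 mm. A picture is of the moment at which its call begins.
A pose or a line that the arm cannot do raises IKError and nothing moves.
- job_done(): hands the job in, once; it reports no verdict.
The state is a dict: "time": time; "joint_pos": joint angles; "dq": joint speeds; "joint_torque": joint torques, N m; "ee_pos": TCP position; "ee_rot": TCP orientation; "ft_force": force on the tool from outside, world axes, zero at the start; "moment": the same for the moment, N m; "finger_gap": finger opening in m.
Only numpy, scipy, OpenCV 4.12 (cv2) and the standard library are available. Lean on these libraries where they do the work, as an engineer would, in place of code of your own. Each camera call takes 0.05 s, during which the arm holds its last target.

TASK

The next row of pots is to stand clear of the zinc drip tray: hook the end of the tape measure over the tray's rim that faces the tape, from inside the tray, then back the case straight away from the rim, standing on the bench, until about 15 cm of blade shows. Then push the lock button on top of the case fully down and leave the tape there, still hooked, upright and square to the rim.

Things in the scene. Friction and masses are not known exactly. Their poses are not given: they have to be found in the camera images.
- tape_center (a point): Centre of the loose tape measure's case, 35 mm above its underside: grey rounded box with black rubber foot, 90 mm long (own x), 40 wide (own y, grasp across it), 70 high, 0.5 to 0.7 kg. Own x points forward to where the blade leaves, own z up. The blade comes out of the front face, 45 mm ahead of the centre. Set down on the bench, the foot holds the case still against the blade's spring.
- hook_end (a point): Lower edge, mid width, of the case-side face of the hook, a plate 26 mm wide, 3 thick, at the end of the off-white blade (22 wide, always straight, level). It is 5 mm, the blade's underside 17 mm above the case's underside. It lies 80 mm ahead of the case's centre at rest (35 mm of blade shows), 195 mm with 150 mm showing, 235 at most. A spring pulls it back with 1.3 to 2 N. Axes as tape_center.
- rim_mid (a point): Top of the rim to hook, at mid length and mid thickness: one long side of the fixed zinc drip tray, 300 x 220 mm, with three potted plants in it. The rim is 14 mm high above the bench, 6 thick, 300 long; the tray's floor is 2 mm thick and empty for 60 mm behind it. Own x points square to the rim into the tray, own y along the rim, own z up. Hook it within 100 mm of this point.
- lock_top (a point): Middle of the top of the tape's black lock button, 24 mm (own x) by 20 mm, on top of the case, 22 mm ahead of the case's centre. When up, it stands 8 mm above the case's top, 78 mm above its underside. Own axes as tape_center.
- lock (a joint): Downward travel of the lock button in m: 0 up (blade free), 0.0045 fully down, where it meets a firm stop and clamps the blade. It takes about 4 N to move (push with up to about 10 N) and stays where it is pushed.
Mind the look-alikes: they are no part of the job. What is shaped like the part that bears tape_center but orange is not meant.

How it is judged:
By the outcome, as a careful person would: the job done as asked, in the order asked, and still so for the second after the job is handed in, with the robot touching nothing.
It also fails if it takes over 54 s, if anything falls off the work surface, if the arm or the gripper's body presses on something with over 40 N, if the wrist force passes 120 N, or if a joint passes its speed limit or range.

## Working session

There is one attempt and no reset: what is moved stays moved. The work goes in short steps, each a Python script; the robot and the scene stay as the last script left them, time stands still between calls to the robot, and variables do not carry over. Pictures are saved under pics/ and viewed, and the job is handed in when it is done.

```bash
ls; mkdir -p pics; cat > h.py <<'E'
from bench import *
import numpy as np, cv2
def snap(n,f):
    im=get_image(n); np.savez('pics/'+f+'.npz',**{k:np.array(v) for k,v in im.items()}); cv2.imwrite('pics/'+f+'.png',im['frame']); return im
def load(f): return dict(np.load('pics/'+f+'.npz'))
def ray(im,u,v):
    K=np.array(im['camera_matrix']);V=np.array(im['view'])
    d=np.array([(u-K[0,2])/K[0,0],(v-K[1,2])/K[1,1]]); p=d.copy()
    for _ in range(20): p=d/(1+float(im['k1'])*(p@p))
    R=V[:3,:3];t=V[:3,3]
    return -R.T@t, R.T@np.array([p[0],-p[1],-1.])
def onz(im,u,v,z):
    c,d=ray(im,u,v); return c+d*(z-c[2])/d[2]
def dep(im,u,v):
    c,d=ray(im,u,v); return c+d*float(im['depth'][int(round(v)),int(round(u))])
def proj(im,P):
    K=np.array(im['camera_matrix']);V=np.array(im['view']);q=V[:3,:3]@np.array(P)+V[:3,3]
    s=np.array([q[0],-q[1]])/-q[2]; s=s*(1+float(im['k1'])*(s@s)); return K[0,0]*s[0]+K[0,2],K[1,1]*s[1]+K[1,2]
E
python3 - <<'E'
from h import *
for n in("side","top","wrist"): snap(n,n+"0")
print(state()['time'],state()['ft_force'],state()['finger_gap'])
E
```

```text
pics
0.15 [ 0.19116221 -0.01748768  0.01950342] 0.08804113385405397
```

View pics/top0.png

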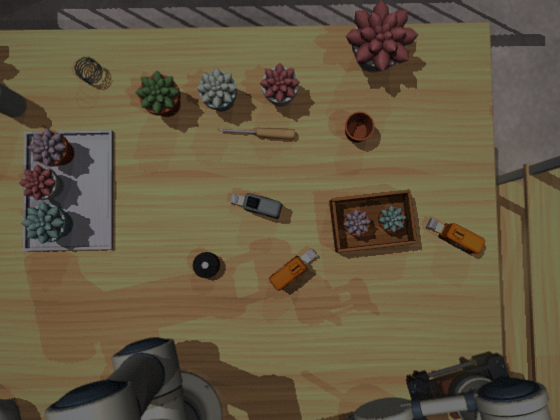

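View pics/side0.png

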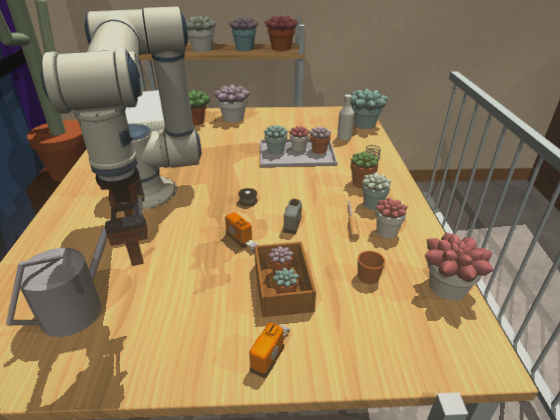

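View pics/wrist0.png

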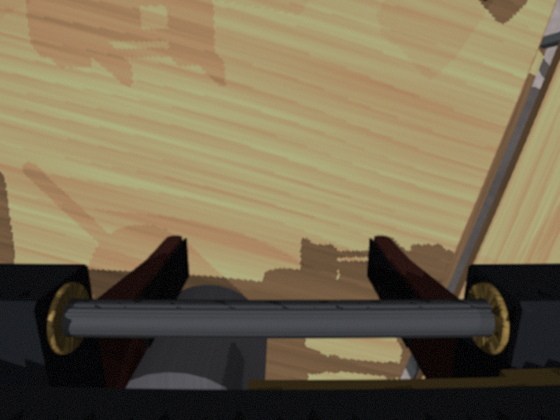

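Candidates in the top view: a grey case at (262,206) with its hook at (235,199), and orange cases at (293,270) and (460,236), which are look-alikes. I choose the grey one. For the tray, the zinc one is at (70,190) and the wooden box at (373,220) isn't meant; the rim facing the tape is at column ~112. I'll check with a close crop.

```bash
python3 - <<'E'
from h import *
im=load('top0')
f=im['frame']
a=cv2.resize(f[180:230,220:295],None,fx=8,fy=8,interpolation=cv2.INTER_CUBIC)
b=cv2.resize(f[120:260,95:125],None,fx=4,fy=4,interpolation=cv2.INTER_CUBIC)
c=np.zeros((600,800,3),np.uint8);c[:400,:600]=a;c[:560,620:740]=b
cv2.imwrite('pics/crop0.png',c)
np.set_printoptions(precision=4,suppress=True)
for u,v in[(262,206),(240,200),(112,190),(100,190),(150,190)]: print(u,v,dep(im,u,v))
print(ray(im,280,210)[0])
E
```

```text
262 206 [ 0.5084 -0.2144  0.0684]
240 200 [ 0.5281 -0.1569  0.0171]
112 190 [0.558  0.1647 0.0122]
100 190 [0.5591 0.1972 0.0059]
150 190 [ 0.5583  0.0733 -0.0021]
[ 0.4149 -0.278   1.253 ]
```

View pics/crop0.png

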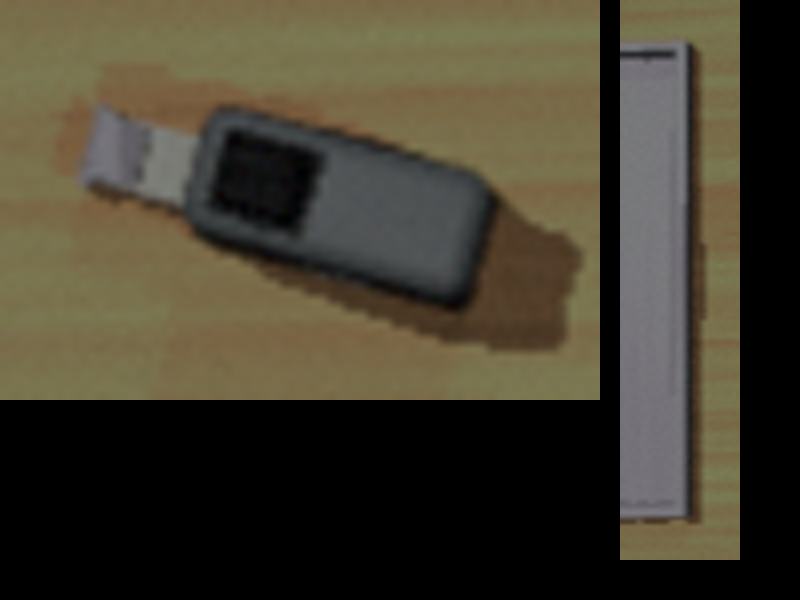

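```bash
python3 - <<'E'
from h import *
np.set_printoptions(precision=4,suppress=True)
im=load('top0')
P=[];B=[]
for u in range(215,300):
  for v in range(175,232):
    p=dep(im,u,v)
    if p[2]>0.05: P.append(p)
    elif 0.010<p[2]<0.03: B.append(p)
P=np.array(P);B=np.array(B)
print(len(P),cv2.minAreaRect((P[:,:2]*1000).astype(np.float32)),np.median(P[:,2]),P[:,2].max())
print('blade',len(B),B[:,:2].mean(0))
# case outline in pixels, intersect at z
f=im['frame']
# rim
for nm,u,v in[('top',113,131.5),('bot',113,249),('topin',109,134)]: print(nm,onz(im,u,v,0.014))
d=im['depth']
for v in range(135,250,12):
  row=[dep(im,u,v) for u in range(104,120)]
  print(v,[round(float(r[2])*1000) for r in row],f[v,104:120].mean(1).astype(int))
E
```

```text
643 ((490.52667236328125, -238.78741455078125), (157.01043701171875, 66.09761047363281), 50.213748931884766) 0.06877855875984129 1.2530209080342591
blade 130 [ 0.5273 -0.1556]
top [0.7061 0.1628 0.014 ]
bot [0.4103 0.1602 0.014 ]
topin [0.6998 0.1729 0.014 ]
135 [6, 0, 0, 2, 1, 13, 15, 14, 5, 0, 0, 0, -1, 2, 0, -2] [113 113 112 113 112 117 122  87  32  46  59  84 102  99  98 100]
147 [2, -4, 0, 1, 1, 14, 15, 14, -4, 3, 4, -1, 0, 1, -1, 1] [120 119 119 117 118 120 122  90  33  44  61  87 104 102 102 102]
159 [-1, 1, -1, -2, 3, 12, 16, 7, -1, -2, -3, -1, 2, 0, -3, -2] [121 120 121 116 110 117 118  88  36  47  63  85 100 102 102 102]
171 [2, 1, 2, 2, 13, 13, 15, 4, 7, -1, 2, -2, 1, -2, -1, 1] [121 121 119 115 110 116 109  77  31  43  56  80  97  98  95  96]
183 [0, 3, -1, 2, 11, 14, 16, 15, 7, -1, -3, 2, 0, -1, 0, 1] [120 122 121 116 110 114 108  74  35  44  56  55  80  99 102  98]
195 [1, -4, 2, 3, 10, 13, 15, 16, 11, 3, 0, -5, 4, -3, 0, 2] [121 120 120 114 110 114 110  74  34  49  57  57  80 100 100 102]
207 [1, 2, 0, 1, 13, 13, 12, 15, 6, 1, -1, 0, -3, 0, -1, -1] [121 120 120 112 108 117 110  73  32  47  59  81  99 103 100 100]
219 [-3, 1, -1, 2, 10, 17, 12, 14, 5, 1, 0, -1, -4, -2, 0, 3] [118 115 116 116 118 120 111  76  34  50  65  86 107 108 104 106]
231 [2, 3, 1, 0, 13, 15, 17, 12, 5, 2, 2, 1, 1, 2, -4, 2] [117 116 116 117 116 117 110  74  36  50  63  88 105 104 104 102]
243 [4, 1, 5, 0, 13, 12, 14, 13, 2, -5, 0, -4, -6, 4, -5, -1] [117 116 117 117 117 118 109  73  36  50  65  88 106 106 106 104]
```

```bash
cat >> h.py <<'E'
from scipy.spatial.transform import Rotation as Rn
def down(th):
    """tool z down, tool x along heading th (world yaw), quaternion wxyz"""
    x=np.array([np.cos(th),np.sin(th),0]);z=np.array([0,0,-1.]);y=np.cross(z,x)
    q=Rn.from_matrix(np.stack([x,y,z],1)).as_quat(); return [q[3],q[0],q[1],q[2]]
def case(im,u0,u1,v0,v1,zmin=0.05,zmax=0.09):
    P=[]
    for u in range(u0,u1):
      for v in range(v0,v1):
        if im['depth'][v,u]<=0: continue
        p=dep(im,u,v)
        if zmin<p[2]<zmax: P.append(p)
    return np.array(P)
E
python3 - <<'E'
from h import *
np.set_printoptions(precision=4,suppress=True)
im=load('top0')
P=case(im,215,300,175,232)
r=cv2.minAreaRect((P[:,:2]*1000).astype(np.float32));print(r,P.mean(0))
c,s,v=np.linalg.svd(P[:,:2]-P[:,:2].mean(0),full_matrices=False);print(v[0],np.degrees(np.arctan2(v[0][1],v[0][0])))
s=state();print(s['ee_rot'],np.array(Rn.from_quat(np.r_[s['ee_rot'][1:],s['ee_rot'][0]]).as_matrix()))
for th in np.radians([71,71-180,90,-90]):
  for p in([.508,-.214,.2],[.508,-.214,.03],[.55,.08,.05],[.55,-.03,.03]):
    print(np.degrees(th),p,inverse_kinematics(p,down(th)))
E
```

```text
((511.6347351074219, -213.578125), (89.83867645263672, 41.92201232910156), 73.79466247558594) [ 0.5107 -0.2141  0.0688]
[-0.2701 -0.9628] -105.66950971897731
[-0.0008  0.9908  0.135  -0.0001] [[ 0.9636  0.2675 -0.0003]
 [ 0.2675 -0.9636  0.0015]
 [ 0.0001 -0.0015 -1.    ]]
71.0 [0.508, -0.214, 0.2] [-0.4604 -0.0444  1.4224 -0.      1.7636 -0.1288]
71.0 [0.508, -0.214, 0.03] [-0.4604  0.0159  1.6663 -0.      1.4594 -0.1288]
71.0 [0.55, 0.08, 0.05] [ 0.0832  0.0136  1.6321 -0.      1.4959  0.4148]
71.0 [0.55, -0.03, 0.03] [-0.1163  0.0148  1.6675 -0.      1.4593  0.2154]
-109.0 [0.508, -0.214, 0.2] None
-109.0 [0.508, -0.214, 0.03] None
-109.0 [0.55, 0.08, 0.05] None
-109.0 [0.55, -0.03, 0.03] None
90.0 [0.508, -0.214, 0.2] [-0.4604 -0.0444  1.4224 -0.      1.7636 -0.4604]
90.0 [0.508, -0.214, 0.03] [-0.4604  0.0159  1.6663 -0.      1.4594 -0.4604]
90.0 [0.55, 0.08, 0.05] [ 0.0832  0.0136  1.6321 -0.      1.4959  0.0832]
90.0 [0.55, -0.03, 0.03] [-0.1163  0.0148  1.6675 -0.      1.4593 -0.1163]
-90.0 [0.508, -0.214, 0.2] None
-90.0 [0.508, -0.214, 0.03] None
-90.0 [0.55, 0.08, 0.05] None
-90.0 [0.55, -0.03, 0.03] None
```

```bash
python3 - <<'E'
from h import *
move_to([0.511,-0.214,0.20],down(np.radians(74)))
snap('wrist','wrist1'); print(state()['time'],state()['ft_force'])
E
```

```text
2.0417 [ 0.17708789 -0.39824151 -0.3020404 ]
```

View pics/wrist1.png

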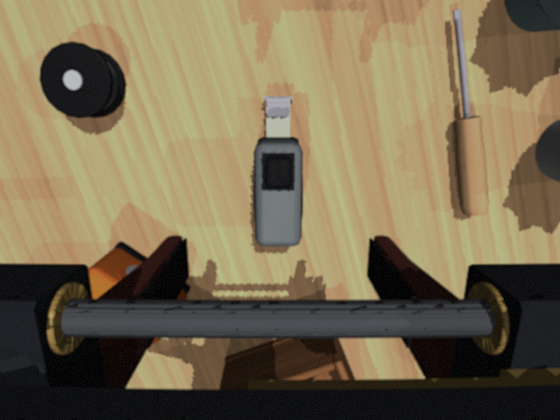

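Wrist view: the grey case runs from (278,137) to (278,245), the button is at (278,171) and the hook at (278,103). The jaws straddle it. I'll fit it from depth.

```bash
python3 - <<'E'
from h import *
np.set_printoptions(precision=4,suppress=True)
im=load('wrist1')
P=case(im,245,312,125,255)
r=cv2.minAreaRect((P[:,:2]*1000).astype(np.float32));print(r,np.median(P[:,2]),P.mean(0))
for lo,hi in[(.06,.0735),(.0745,.085)]:
  Q=P[(P[:,2]>lo)&(P[:,2]<hi)]; v=np.linalg.svd(Q[:,:2]-Q[:,:2].mean(0),full_matrices=False)[2][0]; print(len(Q),Q.mean(0),np.degrees(np.arctan2(v[1],v[0])))
th=np.radians(74);a=np.array([np.cos(th),np.sin(th)]);b=np.array([-a[1],a[0]])
Q=P[P[:,2]>.06]
print('along',np.percentile(Q[:,:2]@a,[0.5,99.5]),'across',np.percentile(Q[:,:2]@b,[.5,99.5]))
for u,v in [(278,99),(265,99),(291,99),(278,114)]:
  print(onz(im,u,v,.02),dep(im,u,v))
# left & right edges by row -> angle
g=im['frame'].astype(int)
E
python3 - <<'E'
import cv2
f=cv2.imread('pics/wrist1.png')[85:255,220:340]
cv2.imwrite('pics/crop1.png',cv2.resize(f,None,fx=3.5,fy=3.5,interpolation=cv2.INTER_CUBIC))
E
```

```text
((512.1993408203125, -211.23585510253906), (88.1429672241211, 41.48363494873047), 74.07742309570312) 0.06957105531244098 [ 0.5129 -0.2088  0.0699]
4185 [ 0.5119 -0.2124  0.0688] -105.95812072202277
737 [ 0.5182 -0.1908  0.0777] -104.48150646881444
along [-0.1051 -0.0181] across [-0.5709 -0.5306]
[ 0.5345 -0.1352  0.02  ] [ 0.5345 -0.1353  0.0207]
[ 0.5232 -0.132   0.02  ] [ 0.5232 -0.1319  0.0186]
[ 0.5458 -0.1385  0.02  ] [ 0.5458 -0.1384  0.018 ]
[ 0.5308 -0.1479  0.02  ] [ 0.5308 -0.1479  0.0222]
```

View pics/crop1.png

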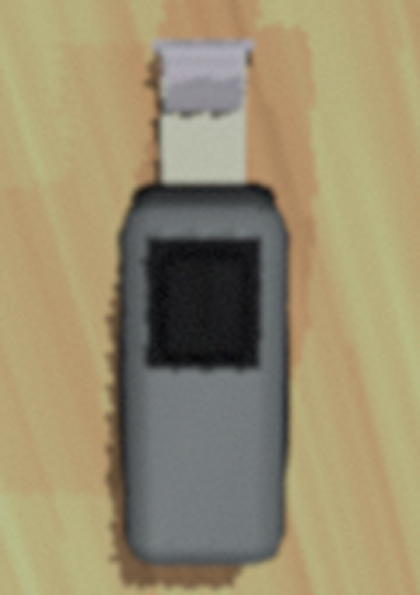

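```bash
python3 - <<'E'
from h import *
np.set_printoptions(precision=4,suppress=True)
q=down(np.radians(74))
move_l([0.512,-0.2125,0.029],0.12,q); print(state()['ft_force'],state()['ee_pos'])
close(); s=state();print(s['time'],s['ft_force'],s['finger_gap'],s['ee_pos'])
move_l([0.512,-0.2125,0.069],0.1)
s=state();print(s['time'],s['ft_force'],s['finger_gap'],s['ee_pos'])
move_to([0.555,0.03,0.069],down(np.radians(90)))
s=state();print(s['time'],s['ft_force'],s['finger_gap'],s['ee_pos'])
snap('wrist','wrist2');snap('top','top2');snap('side','side2')
E
```

```text
[-0.2327 -0.1159  0.8285] [ 0.5125 -0.2128  0.03  ]
4.4167 [-0.6337  1.0093  0.0743] 0.04019293530382926 [ 0.5119 -0.2124  0.029 ]
4.9667 [-0.4037  0.2915 -6.9475] 0.04014573673500639 [ 0.5118 -0.2124  0.0685]
5.9417 [-0.656  -0.33   -6.6827] 0.03987575599442226 [0.5548 0.0289 0.0685]
```

View pics/wrist2.png

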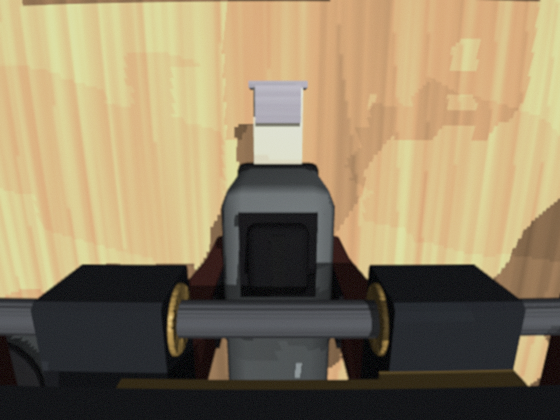

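View pics/top2.png

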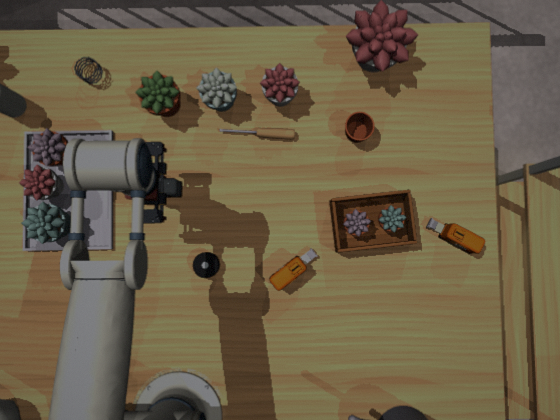

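View pics/side2.png

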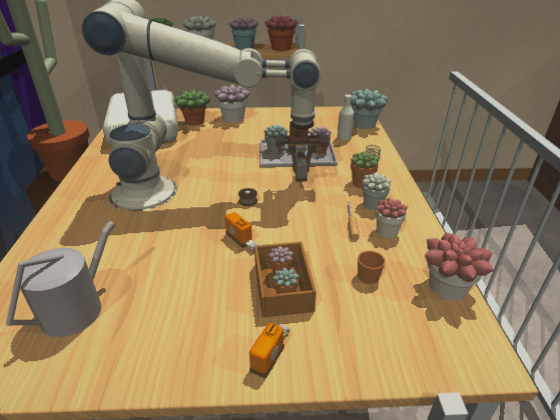

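```bash
python3 - <<'E'
from h import *
move_l([0.555,0.063,0.069],0.15)
s=state();print(s['time'],s['ft_force'],s['ee_pos'])
snap('wrist','wrist3')
E
```

```text
6.4583 [ 0.0284819  -0.76037751 -7.5479042 ] [0.5550386  0.06280075 0.06900129]
```

View pics/wrist3.png

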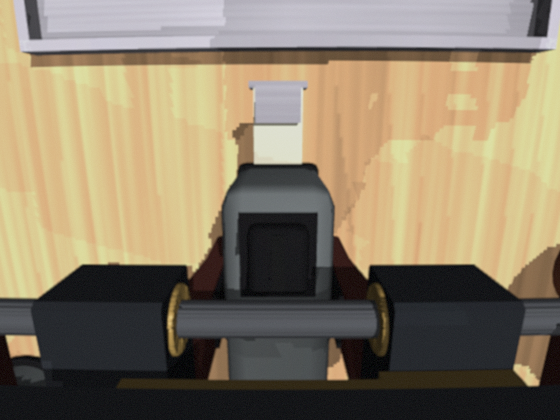

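The whole rim is in view: its top face is at rows ~40–51 with ends near columns 22 and 556, and the hook is centred at (278,85). I'll measure rim line and hook position.

```bash
python3 - <<'E'
from h import *
np.set_printoptions(precision=4,suppress=True)
im=load('wrist3');f=im['frame'].astype(float).mean(2)
print(f[30:60,150].astype(int),f[30:60,420].astype(int))
In=[];Out=[]
for u in range(50,531,8):
  g=np.diff(f[34:62,u]); v=34+np.argmin(g)+.5; Out.append(onz(im,u,v,.014))
  w=np.median([0])
Out=np.array(Out)
p=np.polyfit(Out[:,0],Out[:,1],1); res=Out[:,1]-np.polyval(p,Out[:,0]); k=abs(res)<.002
p=np.polyfit(Out[k,0],Out[k,1],1);print(p,np.degrees(np.arctan(p[0])),k.sum(),np.std(res[k]))
print('y at .555',np.polyval(p,.555))
for u,v in[(22,51),(556,49)]: print(onz(im,u,v,.014))
for u,v in[(278,82),(250,82),(307,82),(278,89)]: print('hook',onz(im,u,v,.06),dep(im,u,v))
# depth profile of rim
for u in(100,200,350,450):
  print([tuple(np.round(dep(im,u,v)[1:]*1000,0)) for v in range(32,56,2)])
c=cv2.resize(im['frame'][20:100,200:360],None,fx=5,fy=5,interpolation=cv2.INTER_CUBIC);cv2.imwrite('pics/c3.png',c)
c=np.vstack([cv2.resize(im['frame'][25:65,a:a+160],None,fx=5,fy=5,interpolation=cv2.INTER_CUBIC) for a in(0,400)]);cv2.imwrite('pics/c3b.png',c)
E
```

```text
[184 173 175 175 171 168 179 199 206 205 207 207 206 205 205 206 206 192
 152  94  57  59  78  96 107 109 112 110 109 110] [188 184 180 176 179 186 192 194 193 193 192 194 193 192 194 194 172 108
  51  35  48  65  81  84  88  85  86  86  86  85]
[0.0048 0.1651] 0.2764969101590454 61 0.00016696553148490533
y at .555 0.16772852907643418
[0.413  0.1674 0.014 ]
[0.7118 0.1686 0.014 ]
hook [0.556  0.1452 0.06  ] [0.556  0.1453 0.0591]
hook [0.5438 0.1453 0.06  ] [0.5438 0.1453 0.059 ]
hook [0.5686 0.1452 0.06  ] [0.5687 0.1453 0.0598]
hook [0.556  0.1423 0.06  ] [0.556  0.1421 0.0623]
[(np.float64(179.0), np.float64(2.0)), (np.float64(178.0), np.float64(2.0)), (np.float64(177.0), np.float64(1.0)), (np.float64(173.0), np.float64(15.0)), (np.float64(172.0), np.float64(14.0)), (np.float64(171.0), np.float64(14.0)), (np.float64(170.0), np.float64(14.0)), (np.float64(169.0), np.float64(15.0)), (np.float64(168.0), np.float64(15.0)), (np.float64(168.0), np.float64(10.0)), (np.float64(168.0), np.float64(4.0)), (np.float64(167.0), np.float64(-0.0))]
[(np.float64(178.0), np.float64(3.0)), (np.float
[... 647 characters left out ...]
)), (np.float64(169.0), np.float64(15.0)), (np.float64(168.0), np.float64(13.0)), (np.float64(169.0), np.float64(6.0)), (np.float64(168.0), np.float64(2.0)), (np.float64(168.0), np.float64(-1.0)), (np.float64(166.0), np.float64(-0.0))]
[(np.float64(179.0), np.float64(1.0)), (np.float64(178.0), np.float64(2.0)), (np.float64(174.0), np.float64(13.0)), (np.float64(173.0), np.float64(13.0)), (np.float64(172.0), np.float64(14.0)), (np.float64(171.0), np.float64(14.0)), (np.float64(170.0), np.float64(13.0)), (np.float64(169.0), np.float64(14.0)), (np.float64(169.0), np.float64(9.0)), (np.float64(169.0), np.float64(4.0)), (np.float64(168.0), np.float64(-0.0)), (np.float64(167.0), np.float64(-0.0))]
```

View pics/c3.png

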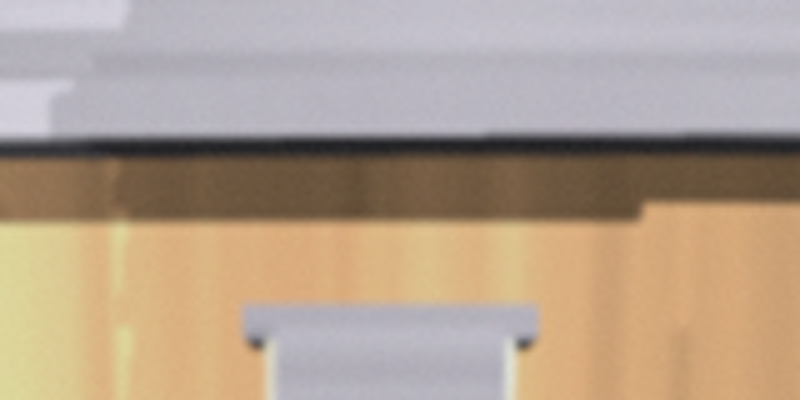

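View pics/c3b.png

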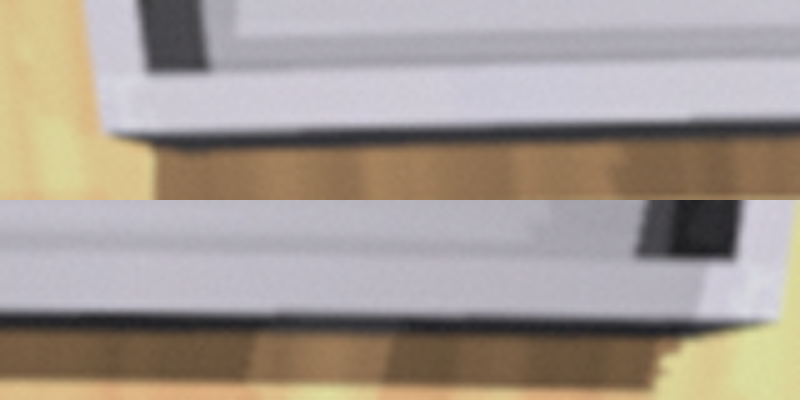

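```bash
python3 - <<'E'
from h import *
np.set_printoptions(precision=4,suppress=True)
q=down(np.radians(90.35))
def pr():
  s=state();m=Rn.from_quat(np.r_[s['ee_rot'][1:],s['ee_rot'][0]]).as_matrix();print(round(s['time'],2),s['ft_force'],s['ee_pos'],np.degrees(np.arctan2(m[1,0],m[0,0])),m[2,:2])
pr()
move_l([0.556,0.106,0.069],0.15,q); hold(.1); pr()
move_l([0.556,0.106,0.033],0.1);pr()
for z in(.031,.030,.029,.0285):
  move_l([0.556,0.106,z],0.03); hold(.1);pr()
  if state()['ft_force'][2]>-3: break
snap('wrist','wrist4')
E
```

```text
6.51 [-0.0259  0.3232 -6.5571] [0.5551 0.0624 0.069 ] 89.98395139677193 [-0.0006  0.    ]
7.04 [-0.0449  0.3031 -7.2194] [0.556  0.1053 0.069 ] 90.3195866104461 [-0.0006 -0.0001]
7.55 [-0.2948 -0.4506 -6.5516] [0.5558 0.1058 0.0327] 90.33049183947772 [-0.0001 -0.0008]
7.9 [-0.0133 -0.2063 -6.373 ] [0.5562 0.1061 0.0314] 90.35281076761264 [0.0001 0.0006]
8.25 [-0.6253  0.3    -6.6567] [0.556 0.106 0.03 ] 90.35283456637022 [0. 0.]
8.6 [-0.474  -0.4628 -6.0223] [0.556 0.106 0.029] 90.34934526389075 [0. 0.]
8.95 [-2.7399 -0.4798 -1.3043] [0.556 0.106 0.029] 90.35026215607802 [-0.      0.0001]
```

View pics/wrist4.png

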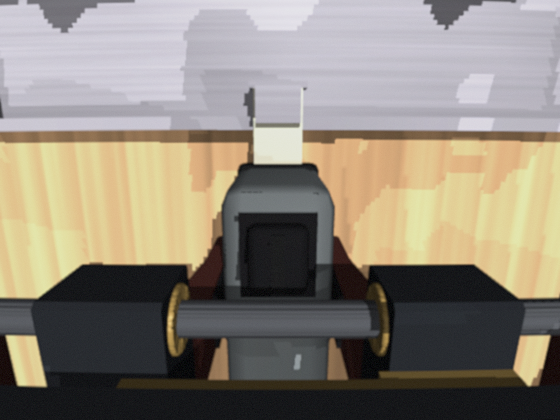

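The case is on the bench and the hook (row ~88) is behind the rim (rows 118–131). Now I'll back away.

```bash
python3 - <<'E'
from h import *
np.set_printoptions(precision=4,suppress=True)
t=np.tan(np.radians(.35))
def pr():
  s=state();print(round(s['time'],2),s['ft_force'],s['ee_pos'],s['finger_gap'])
for y in(.07,.06):
  move_l([0.556+(.106-y)*t,y,.0285],0.05);hold(.1);pr()
snap('wrist','wrist5')
E
```

```text
9.97 [ 1.5651 -2.5834  2.5681] [0.5566 0.0692 0.029 ] 0.03956285921692518
10.42 [0.8032 3.0177 3.8721] [0.5566 0.0604 0.029 ] 0.03980217279618819
```

View pics/wrist5.png

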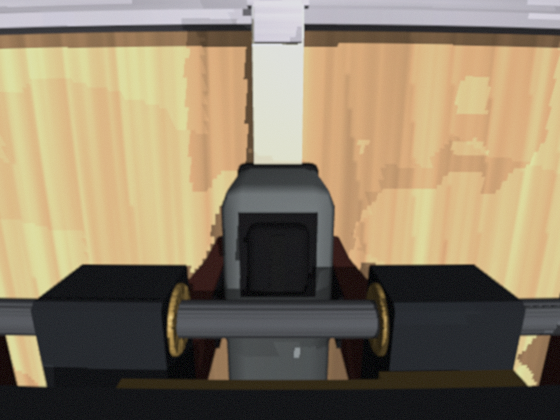

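The hook has caught the rim and the blade is paying out (the case is back, the hook still at the rim at row ~5–40). I'll continue to 15 cm.

```bash
python3 - <<'E'
from h import *
np.set_printoptions(precision=4,suppress=True)
t=np.tan(np.radians(.35))
def pr():
  s=state();print(round(s['time'],2),s['ft_force'],s['ee_pos'],s['finger_gap'])
for y in(.02,-.0205):
  move_l([0.556+(.106-y)*t,y,.0288],0.05);hold(.1);pr()
hold(.3)
snap('wrist','wrist6');snap('side','side6')
gripper_open();hold(.2);pr()
move_l([0.5568,-.0205,.12],0.12);pr()
move_l([0.5568,-.0205,.22],0.2);pr()
snap('wrist','wrist7')
E
```

```text
11.52 [0.9876 4.6601 4.4223] [0.5566 0.0207 0.029 ] 0.039665136808680786
12.57 [0.1042 7.3126 5.0043] [ 0.5567 -0.0195  0.029 ] 0.03991177222906164
14.05 [-0.2399 -1.6313 -0.2028] [ 0.5568 -0.0205  0.0288] 0.08768572640839295
14.96 [ 0.2923 -0.1251 -0.399 ] [ 0.5563 -0.0205  0.1189] 0.08808224839565319
15.61 [-0.559  -0.0704 -0.5201] [ 0.5565 -0.0205  0.2184] 0.08773229030685792
```

View pics/wrist7.png

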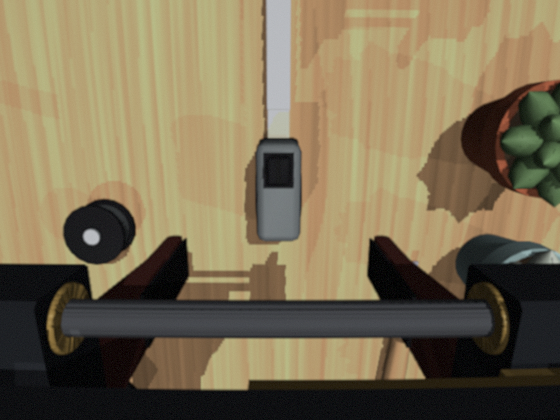

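The case stands upright with the blade running straight ahead, and the button is at (279,171). I'll locate it in the world frame and check the hook from farther forward.

```bash
python3 - <<'E'
from h import *
np.set_printoptions(precision=4,suppress=True)
im=load('wrist7')
P=case(im,240,320,125,255,.06)
print(cv2.minAreaRect((P[:,:2]*1000).astype(np.float32)))
Q=P[(P[:,2]>.0745)]; print('button',Q.mean(0),np.median(Q[:,2]),cv2.minAreaRect((Q[:,:2]*1000).astype(np.float32)))
print(onz(im,279,171,.078))
move_to([0.556,.06,.22],down(np.radians(90.35)));snap('wrist','wrist8');print(state()['time'])
im=load('wrist8')
P=case(im,240,320,125,400,.06)
cv2.imwrite('pics/c8.png',cv2.resize(im['frame'][60:260,180:380],None,fx=3,fy=3,interpolation=cv2.INTER_CUBIC))
E
```

```text
((557.1134643554688, -18.745742797851562), (41.39737319946289, 87.9847640991211), 0.8679311871528625)
button [0.5573 0.0031 0.0776] 0.07770127807379407 ((557.5606079101562, 2.646453857421875), (24.01314926147461, 19.34813690185547), 89.80580139160156)
[0.5579 0.0031 0.078 ]
16.125
```

View pics/wrist8.png

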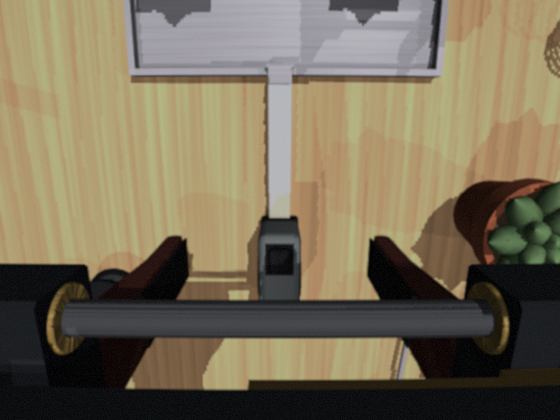

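View pics/c8.png

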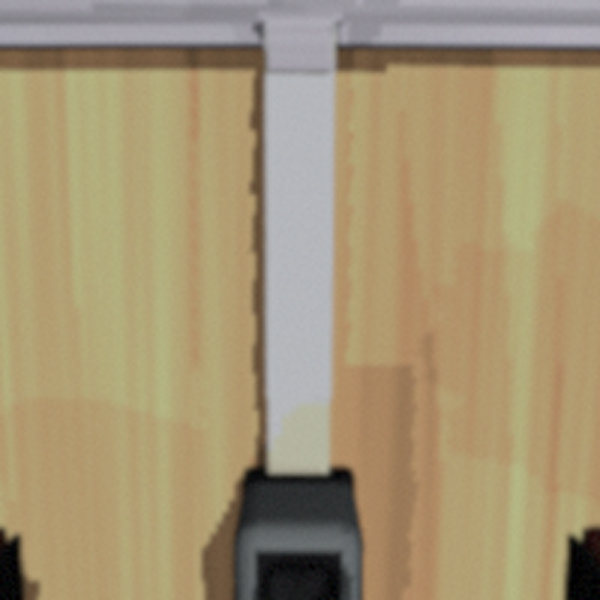

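The hook is caught over the rim at mid-length, with ~149 mm of blade showing. Now I'll press the button.

```bash
python3 - <<'E'
from h import *
np.set_printoptions(precision=4,suppress=True)
q=down(np.radians(90.35)); X,Y=.5573,.0027
close()
move_to([X,Y,.13],q); move_l([X,Y,.090],0.1,q); hold(.2)
b=np.mean([ (hold(.02),state()['ft_force'][2])[1] for _ in range(5)]);print('base',b,state()['finger_gap'],state()['time'])
z=.0875
while z>.0775:
  move_l([X,Y,z],0.02); hold(.08)
  f=np.mean([ (hold(.02),state()['ft_force'][2])[1] for _ in range(3)])-b
  print(round(z,4),round(f,2),state()['ee_pos'])
  if f>9: break
  z-=.0005
print(state()['time'])
E
```

```text
base -0.1334826099099468 0.00033810158991945784 18.8083
0.0875 -0.12 [0.5572 0.0027 0.0875]
0.087 0.72 [0.5573 0.0027 0.087 ]
0.0865 -0.54 [0.5573 0.0027 0.0865]
0.086 2.21 [0.5574 0.0027 0.0863]
0.0855 3.91 [0.5574 0.0027 0.0857]
0.085 4.07 [0.5574 0.0027 0.085 ]
0.0845 3.0 [0.5574 0.0027 0.0845]
0.084 3.59 [0.5573 0.0027 0.084 ]
0.0835 3.39 [0.5573 0.0027 0.0835]
0.083 3.39 [0.5573 0.0027 0.083 ]
0.0825 3.64 [0.5574 0.0027 0.0825]
0.082 3.69 [0.5573 0.0027 0.082 ]
0.0815 5.48 [0.5573 0.0027 0.0817]
0.081 7.29 [0.5574 0.0027 0.0817]
0.0805 9.03 [0.5574 0.0027 0.0816]
24.5833
```

The force profile is clear: contact at 86.2 mm, ~3.6 N while moving, and a firm stop at 81.7 mm (4.5 mm of travel). I'll retract and check.

```bash
python3 - <<'E'
from h import *
np.set_printoptions(precision=4,suppress=True)
q=down(np.radians(90.35))
move_l([.5573,.0027,.10],0.08,q); move_l([.5568,-.0205,.22],0.2,q)
gripper_open()
im=snap('wrist','wrist9')
P=case(im,240,320,125,255,.06)
print(cv2.minAreaRect((P[:,:2]*1000).astype(np.float32)),[np.median(dep(im,u,v)[2]) for u,v in[(275,168),(279,171),(283,174)]], [dep(im,u,215)[2] for u in (270,279,288)])
move_to([.556,.03,.24],q); im=snap('wrist','wrist10');snap('side','side10');s=state();print(s['time'],s['ft_force'])
f=im['frame']; cv2.imwrite('pics/c10.png',cv2.resize(f[0:280,180:380],None,fx=2.1,fy=2.1,interpolation=cv2.INTER_CUBIC))
E
```

```text
((557.4072875976562, -18.369686126708984), (41.0178337097168, 88.1412124633789), 0.1742851436138153) [np.float64(0.0721863229499321), np.float64(0.07370409325162935), np.float64(0.07245372135531875)] [np.float64(0.06982245721453029), np.float64(0.06945359409498153), np.float64(0.0699959198347011)]
27.5917 [ 0.5371 -0.7452 -1.4135]
```

View pics/c10.png

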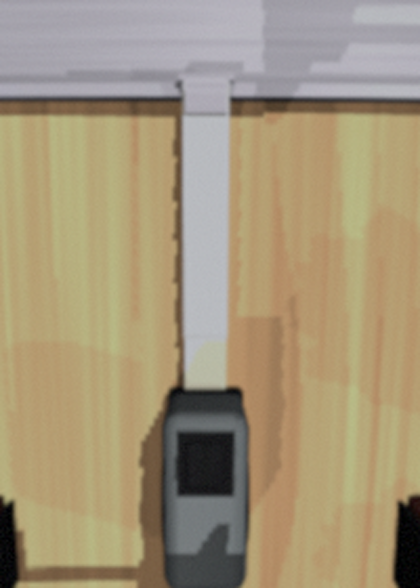

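The button top is now ~73 mm up (was 78), and the tape is hooked, straight and untouched. Handing in.

```bash
python3 -c "
from bench import *
job_done(); print(state()['time'])"
```

```text
the job is handed in; nothing more can be done
the job is handed in; nothing more can be done
```

The grey tape is hooked over the tray's near rim from inside and locked. I handed the job in at about 28 s on the robot's clock. I backed the case straight away along the bench, released it, then pressed the lock button.

Last checks:
- **Hook:** it was still over the rim in the last wrist picture, within about 6 mm of the rim's middle.
- **Blade showing:** about 149 mm. This comes from the measured case and rim positions, which are good to about 2 mm.
- **Lock:** the button went down 4.5 mm to a firm stop at 9 N. Depth then read its top at 72–74 mm, against 78 mm before.
- **Square and upright:** the case stood upright and the robot was clear of everything. It was within about 0.5° of square to the rim; the two outline fits gave 0.9° and then 0.2°, so they are only good to about half a degree.

No check failed.

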